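# Gather the plugs in the tote's pouring corner

### The arm

A 7-joint arm with a two-finger parallel gripper is mounted at the origin on the work surface; the furniture and walls round the work are solid. World frame = base frame: x ahead of the robot, y to its left, z up, the work surface at z = 0. Lengths are in m, angles in rad, forces in N, time in s.
With the tool pointing down it reaches from about 0.4 to 0.85 m from the base axis. Payload 4.5 kg.
Tool frame: the origin (TCP) lies at the very end of the fingers, on their centre line; the grasp point (between the pads) lies 19 mm behind it (r.grip_point_offset is the distance from the TCP to the grasp point, in m); z points along the fingers, y is the line along which they close (so a half turn about z gives the same grasp; the last joint's range is limited). The gripper opens to 88 mm and grips with 3 to 60 N. Pads are 18 mm wide; open, the fingers measure 123 mm over their backs; the gripper's body (75 mm by 187 mm) begins 45 mm behind the grasp point.
Start: joints at [-1.141, 0.689, -0.195, 1.565, 0.157, 0.902, -0.215], TCP at [0.241, 0.577, 0.239] pointing down, gripper open.
Joint ranges: [-3.01, 3.01], [-0.46, 2.08], [-1.47, 1.51], [0.13, 2.56], [-1, 4.14], [0.04, 2.09], [-2.66, 2.66]. Speed limits (rad/s): [2.57, 2.57, 3.14, 3.14, 3.14, 3.14, 3.14].

### API

Orientations are given as a unit quaternion [x, y, z, w].
In Python, from plant import r gives the robot as it stands.
- The arm moves only by the tool carry_out, never from a script. Its argument "rows" is a list of rows, each a list of 3 entries, a list of its own where there are three numbers: the shift along the tool's x, y, z in cm, then the turn, a rotation vector about the tool's x, y, z in degrees, then the closure, from 0 (fully open) to 1 (shut). A call has 1 to 12 rows; each row is the pose to reach, as a shift and turn from the pose commanded when the call began, along the tool's axes at that moment; what a row does not reach only later rows make up. A row lasts 1/10 s, in which the tool goes at most 50 mm and 8.59 degrees, less where a joint would pass 70% of its speed; a pose out of reach is approached as far as the arm can. A call with a gripper value outside its range is refused whole. The fingers move at their own pace and stop on an object; "newtons" is the grip in N (left out, the last holds). Time passes only in rows, so rows that repeat a pose let the fingers close. It gives the time, the measured TCP pose, the force, the opening and the grip force at its end, in the units of the state.
- r.get_state(): the state, without advancing time (a new reading comes with each control period).
- r.snapshot(name): name is "side" or "top"; returns a dict with "image" (420x560x3 uint8, red, green, blue), "fx", "fy", "cx", "cy" (pixels), "pose" (4x4, takes a point from camera to world coordinates). Camera axes: x right, y up, looking along -z (the intrinsics and any distortion apply to the point x, -y, -z); pixel columns grow to the right and rows downward; lengths in m; the calibration is good to about 2 mm. A picture is of the moment at which its call begins. There is no depth.
- r.finish_job(): hands the job in; it is judged then, once.
The state is a dict: "clock": time; "q": joint angles; "qd": joint speeds; "joint_torque": joint torques, N m; "tool_pos": TCP position; "eef_rot": TCP orientation; "contact_force": force on the tool from outside, world axes, zero at the start; "moment": the same for the moment, N m; "opening": opening from 0.0 (shut) to 1.0 (fully open); "finger_force": force on a finger pad.
Only numpy, scipy, OpenCV 4.12 (cv2) and the standard library are available. Lean on these libraries where they do the work, as an engineer would, in place of code of your own. Each camera call takes 0.05 s, during which the arm holds its last target. There are 200 camera calls.

### The job

Slide the cover of the parts tote fully shut over the large brass plugs while the tote stands on the bench. Then take the tote by its grip board, lift it well clear of the bench (its middle at least 15 cm up) and tilt it about 30 degrees toward the corner with the pouring lip, until all five small plugs have slid together into that corner. Spill nothing, leave the other things on the bench alone, and finish while still holding the tote up, tilted and still.

Things in the scene. Friction and masses are not known exactly. Their poses are not given: they have to be found in the camera images.
- tote: Black open tote, 150 (x) x 240 (y) x 50 mm; walls and floor 4 mm; 0.5 to 0.7 kg in all. Origin: centre of the underside, z up; its y points roughly to the robot's left. Cross wall at y = 0: small plugs in the open +y half, large ones in the -y half under a sliding cover. At the (-x, +y) corner the walls are lowered to 36 mm and a pouring lip juts out 30 mm. Pads grip it well (friction about 0.6).
- tote_grip (a point): Point in the board that rises from the tote's cross wall as its grip: board 16 mm thick (tote's y), 100 mm wide (its x), upper edge 114 mm above the tote's underside. The point is at tote (0, 0, 95) mm, 19 mm below that edge. Take it from above across the 16 mm. The cover's face beside it is 55 mm above the underside.
- cover (a joint): Sliding aluminium cover, 144 x 112 x 3 mm, lying level on the tote's rim over the -y compartment. Value in m: 0 fully shut (its edge against the grip board), 0.09 fully open; growing values move it toward the tote's -y, over the outside. It slides with about 1 N and stays where it is left, also when the tote is tilted.
- cover_grip (a point): Centre of the black grip bar on the cover: 50 mm long along the tote's x, 14 mm thick along its y, upper edge 84 mm above the tote's underside, 30 mm above the cover's face; this point is 69 mm above the tote's underside. With the cover shut it lies 104.5 mm from the tote's origin toward -y.
- lip_corner (a point): Inside corner of the open half, under the pouring lip, at floor level: tote frame (-71, 116, 4) mm. It is lowest when the tote is tilted toward it about the horizontal diagonal.
- plug0: Small loose brass plug in the open compartment: flange 22 mm across and 6 mm high, stem 15 mm across, 16 mm high in all, 20 g. Origin at the centre of the flange's underside. Smooth: slides on the tote's floor from about 14 degrees of tilt.
- plug1: Small loose brass plug in the open compartment: flange 22 mm across and 6 mm high, stem 15 mm across, 16 mm high in all, 20 g. Origin at the centre of the flange's underside. Smooth: slides on the tote's floor from about 14 degrees of tilt.
- plug2: Small loose brass plug in the open compartment: flange 22 mm across and 6 mm high, stem 15 mm across, 16 mm high in all, 20 g. Origin at the centre of the flange's underside. Smooth: slides on the tote's floor from about 14 degrees of tilt.
- plug3: Small loose brass plug in the open compartment: flange 22 mm across and 6 mm high, stem 15 mm across, 16 mm high in all, 20 g. Origin at the centre of the flange's underside. Smooth: slides on the tote's floor from about 14 degrees of tilt.
- plug4: Small loose brass plug in the open compartment: flange 22 mm across and 6 mm high, stem 15 mm across, 16 mm high in all, 20 g. Origin at the centre of the flange's underside. Smooth: slides on the tote's floor from about 14 degrees of tilt.
- big0: Large brass plug, flange 30 mm across, 16 mm high, 35 g, loose in the compartment under the cover. Origin at the centre of the flange's underside.
- big1: Large brass plug, flange 30 mm across, 16 mm high, 35 g, loose in the compartment under the cover. Origin at the centre of the flange's underside.
- pots: Bystander: stack of dark plastic pots, 76 mm across, 108 mm high. Origin at the centre of its underside.
- tape: Bystander: roll of tape, 98 mm across, 25 mm high. Origin at the centre of its underside.
- labels: Bystander: bundle of white stick labels, 109 x 17 x 15 mm. Origin at its underside.
- tin: Bystander: food tin, 75 mm across, 58 mm high. Origin at the centre of its underside.
- watering_rose: Bystander: brass watering-can rose, 70 mm across, 59 mm high. Origin at the centre of its underside.

How it is judged:
By the outcome, as a careful person would: the job done as asked, in the order asked, and still so for the second after the job is handed in, while the arm keeps its last pose, push and grip.
It also fails if it takes over 45 s, if anything falls off the work surface, if the arm or the gripper's body presses on something with over 40 N, if the wrist force passes 120 N, or if a joint passes its speed limit or range.

## Working session

There is one attempt and no reset: what is moved stays moved. The work goes in short steps, Python scripts to look and compute and a tool call to move; the robot and the scene stay as the last step left them, time stands still between calls to the robot, and variables do not carry over. Pictures are saved under pics/ and viewed, at most 10 in all, crops included, and the job is handed in when it is done.

Besides the shell and the picture viewer there is one more tool, called after "Call:" as name(argument=value, ...), one argument or row to a line, values as JSON. carry_out: Moves the arm, as the interface text tells. Its arguments: {"type":"object","properties":{"rows":{"type":"array"},"newtons":{"type":"number"}},"required":["rows"]}

```bash
mkdir -p pics; ls
cat > h.py <<'E'
import numpy as np,cv2
from plant import r
from scipy.spatial.transform import Rotation as R
def snap(n,f,crop=None,s=1):
    d=r.snapshot(n); im=d["image"][:,:,::-1].copy()
    if crop: a,b,c,e=crop; im=im[b:e,a:c]
    if s!=1: im=cv2.resize(im,None,fx=s,fy=s,interpolation=cv2.INTER_CUBIC)
    cv2.imwrite("pics/"+f,im); return d
def ray(d,u,v,z):
    P=np.array(d["pose"]); c=np.array([(u-d["cx"])/d["fx"],-(v-d["cy"])/d["fy"],-1])
    w=P[:3,:3]@c; o=P[:3,3]; return o+w*(z-o[2])/w[2]
def proj(d,p):
    P=np.array(d["pose"]); c=P[:3,:3].T@(np.array(p)-P[:3,3])
    return np.array([d["cx"]+d["fx"]*c[0]/-c[2], d["cy"]-d["fy"]*c[1]/-c[2]])
E
python3 - <<'E'
from h import *
for n in("top","side"):
    d=snap(n,n+"1.png"); print({k:v for k,v in d.items() if k!="image"})
print(r.get_state())
E
```

```text
pics
{'fx': 462.8756631606382, 'fy': 462.8756631606382, 'cx': 277.67848031622634, 'cy': 209.01777178108503, 'pose': array([[ 0.02542596,  0.99640475, -0.0808152 ,  0.36242964],
       [-0.99963106,  0.02611411,  0.00746952, -0.00450395],
       [ 0.00955308,  0.08059547,  0.99670111,  1.62533078],
       [ 0.        ,  0.        ,  0.        ,  1.        ]])}
{'fx': 387.94367274438173, 'fy': 387.94367274438173, 'cx': 279.6608673041084, 'cy': 213.13052238129367, 'pose': array([[ 0.81168295,  0.32198774, -0.48733426, -0.06168938],
       [-0.58362223,  0.41340274, -0.69891578, -0.78885278],
       [-0.02357699,  0.85171713,  0.52347116,  0.67088345],
       [ 0.        ,  0.        ,  0.        ,  1.        ]])}
{'clock': 0.1, 'q': array([-1.14120003,  0.68987769, -0.19448924,  1.56621426,  0.1573038 ,
        0.90252942, -0.2151402 ]), 'qd': array([ 5.70168610e-05, -8.77396764e-04, -4.10968610e-04, -2.34069348e-03,
       -1.24531935e-04,  2.51698696e-03,  1.49843499e-03]), 'joint_torque': array([-2.70804645e-03, -5.28495383e+01, -1.27129264e+00, -1.53837419e+01,
       -5.25332254e-02,  1.92181105e-03,  3.43364820e-05]), 'tool_pos': array([0.24080592, 0.5761379 , 0.23801033]), 'eef_rot': array([ 1.96603235e-01,  9.80482787e-01, -8.15183524e-04, -8.81294817e-05]), 'contact_force': array([ 0.09671816, -0.70928066,  0.34923314]), 'moment': array([-0.02291845, -0.00096898, -0.0122492 ]), 'finger_force': 0.0, 'opening': 1.0016629226752178}
```

View pics/top1.png

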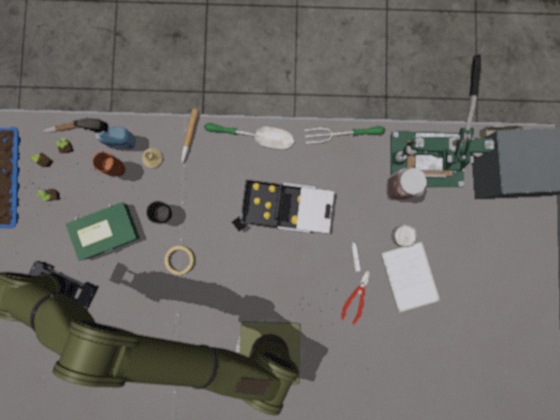

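View pics/side1.png

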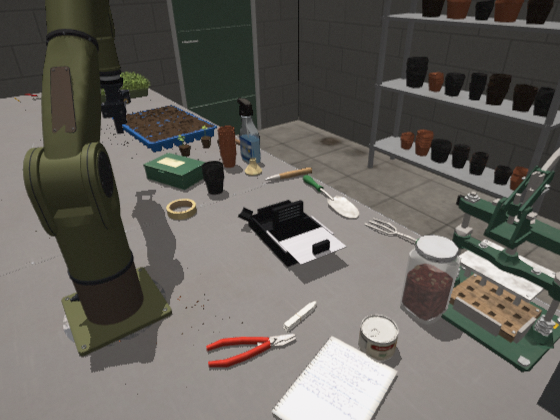

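The top view shows the tote centred near (288,208), the lip at (239,224), and the cover with its grip bar at (328,212). The cover is partly open, with big plugs visible at about (296,210). The side view agrees. I'll enlarge the tote next.

Run:
```python
from h import *
d=snap("top","top2.png",(225,165,350,250),6)
for u,v,z in((288,208,.1),(328,212,.084),(239,224,.036)): print(ray(d,u,v,z))
```

```text
[ 0.49037823 -0.04997793  0.1       ]
[ 0.48181413 -0.18446733  0.084     ]
[0.43622896 0.11502572 0.036     ]
```

View pics/top2.png

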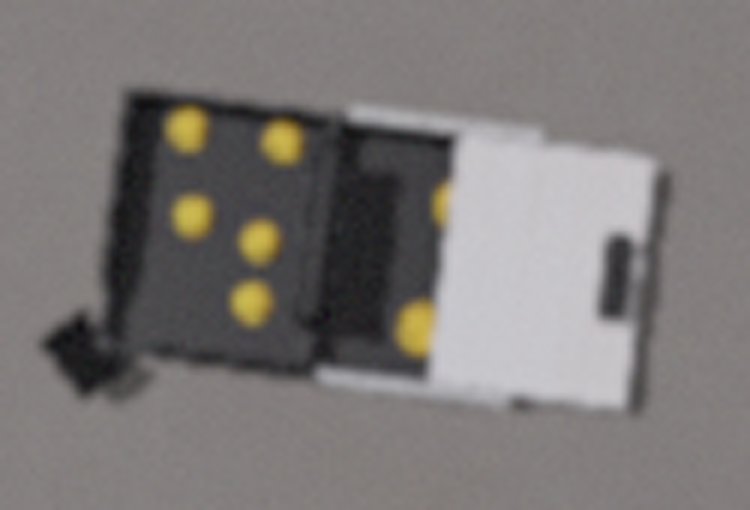

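The crop shows the board's upper edge centred near (378,257), the cover corners at (455,133), (660,157), (632,410) and (428,382), and the bar near (619,277). All five small plugs are in the left half. I'll fit the pose to these points.

```bash
cat >> h.py <<'E'
from scipy.optimize import least_squares
def fit(d,pts):
    # pts: (u,v, x,y,z in tote, k) y shifted by -k*cover ; returns x,y,yaw,cover
    def W(p,q):
        c,s=np.cos(p[2]),np.sin(p[2]); X,Y=q[0],q[1]-q[3]*p[3]
        return [p[0]+c*X-s*Y,p[1]+s*X+c*Y,q[2]]
    f=lambda p:np.concatenate([proj(d,W(p,t[2:]))-t[:2] for t in pts])
    s=least_squares(f,[.49,-.05,-.1,.05]); return s.x,s.fun.reshape(-1,2)
E
python3 - <<'E'
from h import *
d=r.snapshot("top")
L=[(455,133,.072,-.008,.055,1),(660,157,.072,-.12,.055,1),(632,410,-.072,-.12,.055,1),(428,382,-.072,-.008,.055,1),
(620,277,0,-.1045,.084,1),(378,257,0,0,.114,0),(130,90,.075,.12,.05,0)]
x,e=fit(d,[(u/6+225,v/6+165,*q) for u,v,*q in L])
print(x,np.degrees(x[2]));print(e.round(2))
c,s=np.cos(x[2]),np.sin(x[2])
Y=-.1045-x[3]; print("bar",x[0]-s*Y,x[1]+c*Y)
st=r.get_state();print(R.from_quat(st["eef_rot"]).as_matrix().round(3))
E
```

```text
[ 0.49712282 -0.03624216 -0.07456021  0.04552707] -4.271985619977555
[[ 0.42  0.54]
 [-1.15 -0.18]
 [-0.3  -0.39]
 [ 0.86  0.97]
 [ 0.1  -0.39]
 [-4.   -2.35]
 [ 4.24  1.95]]
bar 0.48594713172352744 -0.18585240645058
[[-0.923  0.386 -0.   ]
 [ 0.386  0.923 -0.001]
 [-0.    -0.001 -1.   ]]
```

The dark patch beside the board is probably its shadow. I'll refit without the board point and check the result.

Run:
```python
from h import *
d=r.snapshot("top")
L=[(455,133,.072,-.008,.055,1),(658,157,.072,-.12,.055,1),(632,410,-.072,-.12,.055,1),(428,382,-.072,-.008,.055,1),
(620,277,0,-.1045,.084,1),(130,90,.075,.12,.05,0)]
x,e=fit(d,[(u/6+225,v/6+165,*q) for u,v,*q in L])
print(x,np.degrees(x[2]));print(e.round(2))
c,s=np.cos(x[2]),np.sin(x[2])
Y=-.1045-x[3]; print("bar",x[0]-s*Y,x[1]+c*Y)
def W(X,Y,z): return [x[0]+c*X-s*Y,x[1]+s*X+c*Y,z]
im=cv2.resize(d["image"][165:250,225:350,::-1],None,fx=6,fy=6,interpolation=cv2.INTER_CUBIC)
ds=snap("side","s.png"); i2=cv2.resize(ds["image"][170:290,220:370,::-1],None,fx=5,fy=5,interpolation=cv2.INTER_CUBIC)
def poly(P,col):
    for D,I,o,k in((d,im,(225,165),6),(ds,i2,(220,170),5)):
        q=np.array([(proj(D,W(*p))-o)*k for p in P]).astype(int); cv2.polylines(I,[q],True,col,1)
poly([(.05,.008,.114),(-.05,.008,.114),(-.05,-.008,.114),(.05,-.008,.114)],(0,0,255))
poly([(.075,.12,.05),(-.075,.12,.05),(-.075,-.12,.05),(.075,-.12,.05)],(0,255,0))
g=-.1045-x[3];poly([(.025,g+.007,.084),(-.025,g+.007,.084),(-.025,g-.007,.084),(.025,g-.007,.084)],(255,0,255))
cv2.imwrite("pics/ov.png",im);cv2.imwrite("pics/ov2.png",i2)
```

```text
[ 0.50126333 -0.01989695 -0.09363204  0.06194445] -5.364720829164702
[[ 0.81  0.12]
 [-0.5   0.02]
 [-0.78 -0.28]
 [ 0.45  0.45]
 [ 0.03 -0.32]
 [-0.    0.01]]
bar 0.4857015579160715 -0.1856123280372639
```

View pics/ov.png

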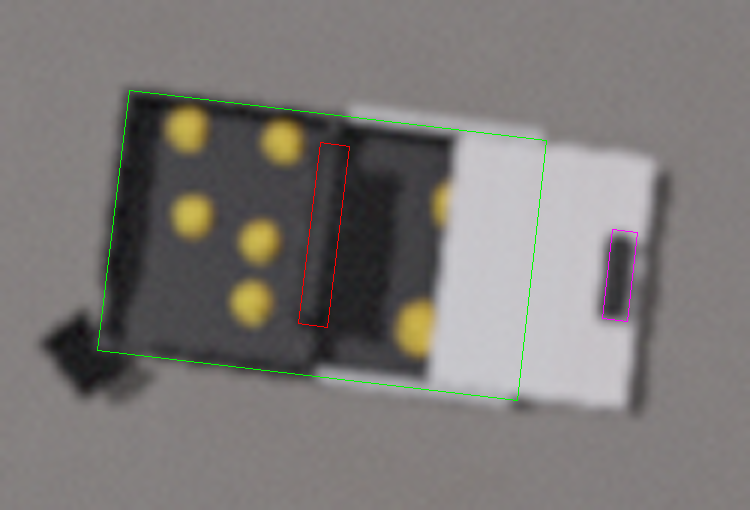

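View pics/ov2.png

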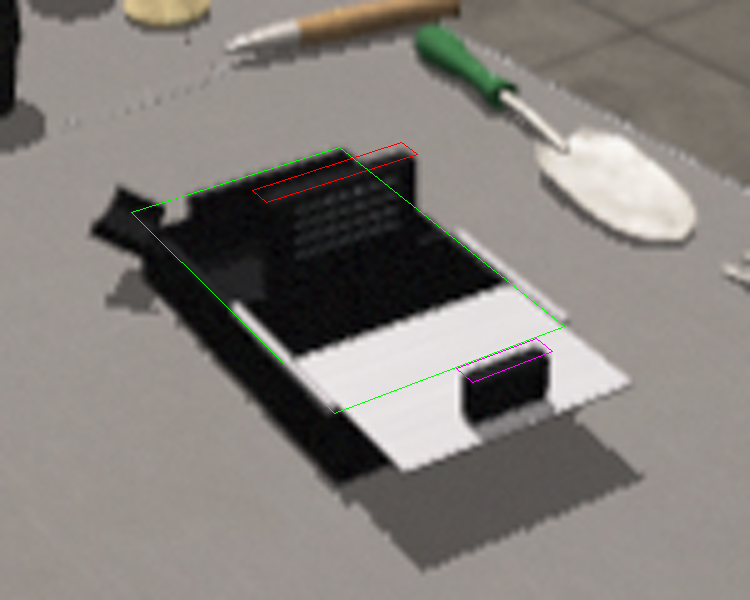

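The fit agrees with both views to a few mm: the tote is at (0.501,-0.020) with yaw -5.4°, and the cover is open about 62 mm. The bar is at (0.486,-0.186). I'll move above the bar.

Call:
carry_out(
  rows=[
    [[-52,-60.8,4],[0,0,-17.3],0.4],
    [[-52,-60.8,4],[0,0,-17.3],0.4],
    [[-52,-60.8,4],[0,0,-17.3],0.4],
    [[-52,-60.8,4],[0,0,-17.3],0.4],
    [[-52,-60.8,4],[0,0,-17.3],0.4],
    [[-52,-60.8,4],[0,0,-17.3],0.4],
    [[-52,-60.8,4],[0,0,-17.3],0.4],
    [[-52,-60.8,4],[0,0,-17.3],0.4],
    [[-52,-60.8,4],[0,0,-17.3],0.4],
    [[-52,-60.8,4],[0,0,-17.3],0.4],
    [[-52,-60.8,4],[0,0,-17.3],0.4],
    [[-52,-60.8,4],[0,0,-17.3],0.4],
  ],
  newtons=15,
)

```text
clock: 1.5
tool_pos: [0.4254, 0.0044, 0.2088]
eef_rot: [0.047, 0.999, 0.0, 0.0]
contact_force: [0.6, 0.2, -0.6]
opening: 0.603
finger_force: 0.0
```

Call:
carry_out(
  rows=[
    [[-7.5,-18.0,4],[0,0,0],0.4],
    [[-7.5,-18.0,4],[0,0,0],0.4],
    [[-7.5,-18.0,4],[0,0,0],0.4],
    [[-7.5,-18.0,4],[0,0,0],0.4],
    [[-7.5,-18.0,4],[0,0,0],0.4],
    [[-7.5,-18.0,4],[0,0,0],0.4],
  ],
)

```text
clock: 2.1
tool_pos: [0.4823, -0.1808, 0.1683]
eef_rot: [0.048, 0.999, 0.0, -0.0]
contact_force: [0.5, 1.2, -0.1]
opening: 0.598
finger_force: 0.0
```

Run:
```python
from h import *
d=snap("side","s3.png",(250,150,370,270),5)
s=r.get_state();print(s["tool_pos"],R.from_quat(s["eef_rot"]).as_matrix().round(4), s["q"])
```

```text
[ 0.48241012 -0.17908237  0.16868222] [[-9.956e-01  9.350e-02 -2.000e-04]
 [ 9.350e-02  9.956e-01  1.100e-03]
 [ 3.000e-04  1.000e-03 -1.000e+00]] [ 0.49353965  0.67075355 -0.36785783  1.95984583  0.41489448  0.58487587
  1.32547197]
```

View pics/s3.png

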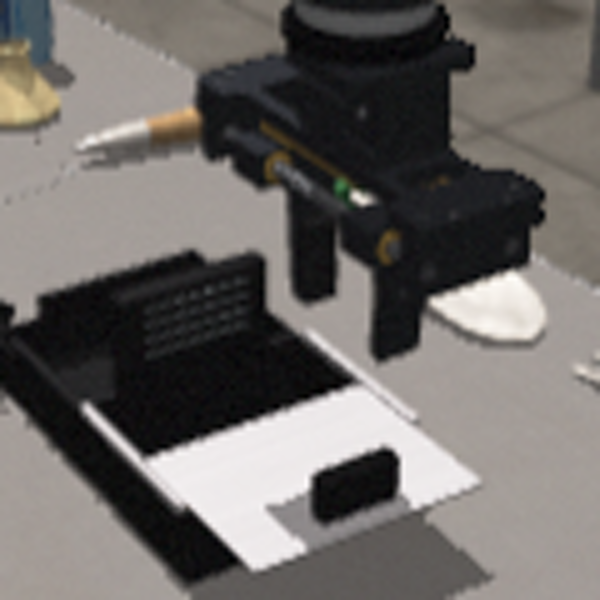

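The side view puts the board's top edge at crop (118,295)–(263,255), which matches the model. The open fingers are above the bar at crop (355,485). I'll descend and grip the bar.

Call:
carry_out(
  rows=[
    [[-0.4,-0.6,4],[0,0,0],0.4],
    [[-0.4,-0.6,7],[0,0,0],0.4],
    [[-0.4,-0.6,9],[0,0,0],0.4],
    [[-0.4,-0.6,10.7],[0,0,0],0.4],
    [[-0.4,-0.6,10.7],[0,0,0],0.4],
    [[-0.4,-0.6,10.7],[0,0,0],1],
    [[-0.4,-0.6,10.7],[0,0,0],1],
    [[-0.4,-0.6,10.7],[0,0,0],1],
    [[-0.4,-0.6,10.7],[0,0,0],1],
    [[-0.4,-0.6,10.7],[0,0,0],1],
  ],
  newtons=10,
)

```text
clock: 3.15
tool_pos: [0.4863, -0.1861, 0.0622]
eef_rot: [0.047, 0.999, 0.0, 0.001]
contact_force: [-0.2, 0.9, 0.6]
opening: 0.173
finger_force: 0.4
```

Call:
carry_out(
  rows=[
    [[0,0,0],[0,0,0],1],
    [[0,0,0],[0,0,0],1],
    [[0,0.5,0],[0,0,0],1],
    [[0,1.5,0],[0,0,0],1],
    [[0,2.5,0],[0,0,0],1],
    [[0,3.5,0],[0,0,0],1],
    [[0,4.5,0],[0,0,0],1],
    [[0,5.3,0],[0,0,0],1],
    [[0,5.6,0],[0,0,0],1],
    [[0,5.6,0],[0,0,0],1],
  ],
)

```text
clock: 4.15
tool_pos: [0.4922, -0.1297, 0.0621]
eef_rot: [0.046, 0.999, 0.0, 0.001]
contact_force: [0.2, 0.5, 6.0]
opening: 0.158
finger_force: 10.0
```

Call:
carry_out(
  rows=[
    [[0,0.2,0],[0,0,0],1],
    [[0,0.4,0],[0,0,0],1],
    [[0,0.4,0],[0,0,0],1],
  ],
)

```text
clock: 4.45
tool_pos: [0.4925, -0.1264, 0.0621]
eef_rot: [0.047, 0.999, -0.0, 0.001]
contact_force: [-0.2, 0.4, 5.9]
opening: 0.159
finger_force: 10.0
```

Call:
carry_out(
  rows=[
    [[0,0.2,0],[0,0,0],1],
    [[0,0.3,0],[0,0,0],1],
  ],
)

```text
clock: 4.65
tool_pos: [0.4928, -0.1238, 0.0621]
eef_rot: [0.047, 0.999, -0.0, 0.001]
contact_force: [0.6, -0.7, 5.7]
opening: 0.159
finger_force: 10.0
```

Run:
```python
from h import *
d=snap("side","s4.png",(220,170,370,290),5)
print(r.get_state()["contact_force"],r.get_state()["tool_pos"])
```

```text
[ 0.68003092 -0.54327352  5.4711456 ] [ 0.49279523 -0.12361445  0.06212944]
```

View pics/s4.png

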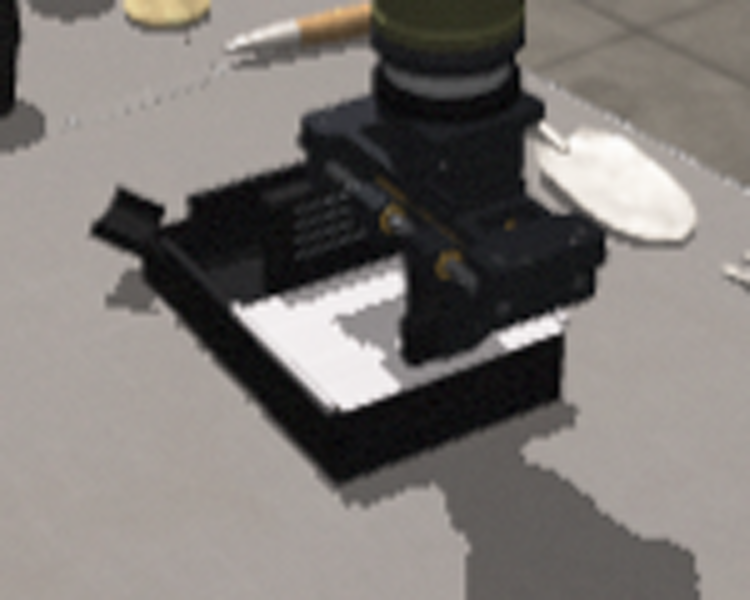

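The cover looks shut or nearly so: its front edge sits at the tote's front rim, crop (340,410). The tote hasn't moved. I'll push a little more to confirm the stop.

Call:
carry_out(
  rows=[
    [[0,0.15,0],[0,0,0],1],
    [[0,0.3,0],[0,0,0],1],
    [[0,0.3,0],[0,0,0],1],
  ],
)

```text
clock: 5.0
tool_pos: [0.4931, -0.1206, 0.0621]
eef_rot: [0.047, 0.999, -0.0, 0.001]
contact_force: [0.5, -0.7, 5.3]
opening: 0.158
finger_force: 10.0
```

Call:
carry_out(
  rows=[
    [[0,0.15,0],[0,0,0],1],
    [[0,0.3,0],[0,0,0],1],
    [[0,0.4,0],[0,0,0],1],
  ],
)

```text
clock: 5.3
tool_pos: [0.493, -0.1197, 0.0622]
eef_rot: [0.048, 0.999, -0.002, 0.0]
contact_force: [0.6, -6.7, 5.6]
opening: 0.158
finger_force: 10.0
```

Run:
```python
from h import *
d=r.snapshot("side"); a=cv2.imread("pics/s4.png"); b=cv2.resize(d["image"][170:290,220:370,::-1],None,fx=5,fy=5,interpolation=cv2.INTER_CUBIC)
cv2.imwrite("pics/s5.png",b)
# tote shift via phase correlation at lip patch and front-wall patch
for n,(x0,y0,x1,y1) in dict(lip=(80,170,230,290),left_front=(230,380,400,510)).items():
    g=lambda i:np.float32(cv2.cvtColor(i[y0:y1,x0:x1],6))
    print(n,cv2.phaseCorrelate(g(a),g(b),cv2.createHanningWindow((x1-x0,y1-y0),cv2.CV_32F)))
W=proj(d,[.501,-.02,.05]);print((proj(d,[.5015,-.015,.05])-W)*5, r.get_state()["contact_force"])
```

```text
lip ((-0.030346697591653538, -0.04967763964977934), 0.8935965050591362)
left_front ((0.17647946820788718, 0.3367947563938287), 0.3002150916268306)
[-4.40007936 -3.95653589] [ 0.6258826  -5.49467333  5.48930832]
```

The force rose to 6.7 N and the tote didn't move, so the cover is shut. The bar position puts the grip board at about (0.503,-0.016). I'll release, rise, cross over and take the board.

Call:
carry_out(
  rows=[
    [[0,0,0],[0,0,0],0.4],
    [[0,0,0],[0,0,0],0.4],
    [[0,0,0],[0,0,0],0.4],
    [[0,0,0],[0,0,0],0.4],
    [[0,0,-4],[0,0,0],0.4],
    [[0,0,-8],[0,0,0],0.4],
    [[0,0,-10],[0,0,0],0.4],
    [[0,4,-10],[0,0,0],0.4],
    [[0,8,-10],[0,0,0],0.4],
    [[0,10.1,-10],[0,0,0],0.4],
    [[0,10.1,-10],[0,0,0],0.4],
  ],
)

```text
clock: 6.45
tool_pos: [0.5023, -0.0116, 0.162]
eef_rot: [0.043, 0.999, 0.001, 0.0]
contact_force: [-0.2, -0.4, -0.3]
opening: 0.599
finger_force: 0.0
```

Run:
```python
from h import *
d=snap("side","s6.png",(220,110,370,230+60),4)
s=r.get_state();print(s["tool_pos"],s["contact_force"],s["opening"],s["q"])
```

```text
[ 0.50187621 -0.01452745  0.16171481] [-0.35408495 -0.31507922  0.30981209] 0.5991967116631662 [ 0.13132117  0.66451663 -0.3112262   2.00341186  0.38196921  0.52960623
  1.03012487]
```

View pics/s6.png

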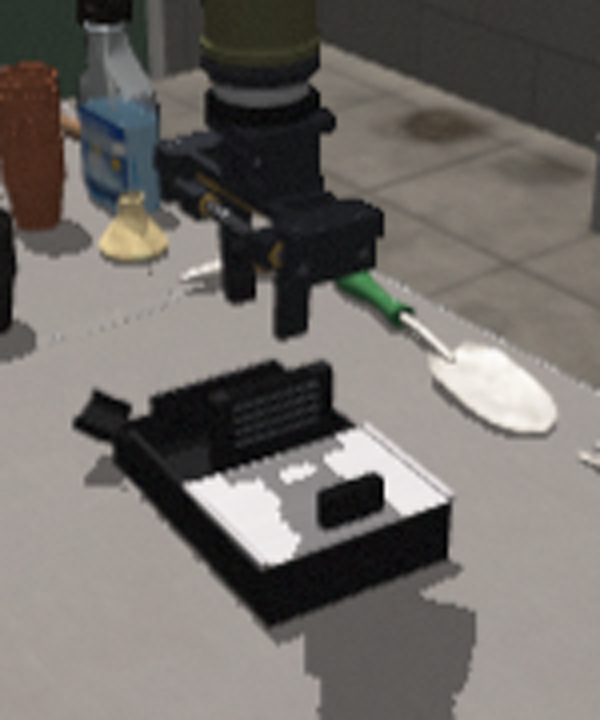

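The cover is shut against the board and the tote is undisturbed. The fingers are above the board at crop (265,300). I'll descend and grip.

Call:
carry_out(
  rows=[
    [[0,0,3],[0,0,0],0.4],
    [[0,0,6],[0,0,0],0.4],
    [[0,0,8],[0,0,0],0.4],
    [[0,0,8.8],[0,0,0],0.4],
    [[0,0,8.8],[0,0,0],1],
    [[0,0,8.8],[0,0,0],1],
    [[0,0,8.8],[0,0,0],1],
    [[0,0,8.8],[0,0,0],1],
    [[0,0,8.8],[0,0,0],1],
    [[0,0,8.8],[0,0,0],1],
    [[0,0,8.8],[0,0,0],1],
    [[0,0,8.8],[0,0,0],1],
  ],
  newtons=55,
)

```text
clock: 7.7
tool_pos: [0.5025, -0.0158, 0.0744]
eef_rot: [0.047, 0.999, 0.0, 0.001]
contact_force: [-0.6, 1.3, 5.8]
opening: 0.177
finger_force: 55.0
```

Call:
carry_out(
  rows=[
    [[0,0,-0.5],[0,0,0],1],
    [[0,0,-1.5],[0,0,0],1],
    [[0,0,-3],[0,0,0],1],
    [[0,0,-5.5],[0,0,0],1],
    [[0,0,-8],[0,0,0],1],
    [[0,0,-10.5],[0,0,0],1],
    [[0,0,-13],[0,0,0],1],
    [[0,0,-16],[0,0,0],1],
    [[0,0,-19],[0,0,0],1],
    [[0,0,-21],[0,0,0],1],
    [[0,0,-22],[0,0,0],1],
    [[0,0,-22],[0,0,0],1],
  ],
)

```text
clock: 8.9
tool_pos: [0.5019, -0.0161, 0.2946]
eef_rot: [0.047, 0.999, -0.0, 0.001]
contact_force: [-0.1, 0.5, -6.0]
opening: 0.179
finger_force: 55.0
```

Call:
carry_out(
  rows=[
    [[0,0,0],[1,-1,0],1],
    [[0,0,0],[2,-2,0],1],
    [[0,0,0],[3.5,-3.5,0],1],
    [[0,0,0],[5,-5,0],1],
    [[0,0,0],[6.5,-6.5,0],1],
    [[0,0,0],[8,-8,0],1],
    [[0,0,0],[9,-9,0],1],
    [[0,0,0],[10,-10,0],1],
    [[0,0,0],[10.5,-10.5,0],1],
    [[0,0,0],[11,-11,0],1],
  ],
)

```text
clock: 9.9
tool_pos: [0.5014, -0.0155, 0.2931]
eef_rot: [0.046, 0.99, -0.1, 0.091]
contact_force: [0.2, -0.7, -6.5]
opening: 0.175
finger_force: 55.0
```

Run:
```python
from h import *
s=r.get_state();print(s)
print(R.from_quat(s["eef_rot"]).as_matrix().round(3))
```

```text
{'clock': 9.9, 'q': array([-0.04042436,  0.40602485, -0.25633153,  2.0132746 ,  0.55770895,
        0.69932021,  0.78167108]), 'qd': array([-0.12859292, -0.01839899,  0.09658184,  0.06519265,  0.17256572,
       -0.05682059, -0.20702285]), 'joint_torque': array([  0.50373886, -40.0129509 ,  -0.85364504, -15.30969679,
         0.90362448,   0.13633455,   0.2289119 ]), 'tool_pos': array([ 0.50137106, -0.01545221,  0.29307332]), 'eef_rot': array([ 0.04589196,  0.98975922, -0.10025696,  0.09065954]), 'contact_force': array([ 0.17940507, -0.66688631, -6.45247708]), 'moment': array([ 0.59220635,  0.46687494, -0.03012305]), 'finger_force': 54.98407205566764, 'opening': 0.17530400150792574}
[[-0.979  0.109  0.17 ]
 [ 0.073  0.976 -0.207]
 [-0.189 -0.19  -0.963]]
```

Call:
carry_out(
  rows=[
    [[0,0,0],[0.8,-0.8,0],1],
    [[0,0,0],[1.6,-1.6,0],1],
    [[0,0,0],[2.5,-2.5,0],1],
    [[0,0,0],[3.5,-3.5,0],1],
    [[0,0,0],[4.5,-4.5,0],1],
    [[0,0,0],[5.5,-5.5,0],1],
    [[0,0,0],[6.5,-6.5,0],1],
    [[0,0,0],[7.5,-7.5,0],1],
    [[0,0,0],[8.5,-8.5,0],1],
    [[0,0,0],[9.4,-9.4,0],1],
    [[0,0,0],[10.2,-10.2,0],1],
    [[0,0,0],[10.2,-10.2,0],1],
  ],
)

```text
clock: 11.1
tool_pos: [0.5017, -0.0148, 0.2932]
eef_rot: [0.044, 0.965, -0.191, 0.174]
contact_force: [0.1, -0.2, -5.9]
opening: 0.172
finger_force: 55.0
```

Call:
carry_out(
  rows=[
    [[0,0,0],[0,0,0],1],
    [[0,0,0],[0,0,0],1],
    [[0,0,0],[0,0,0],1],
    [[0,0,0],[0,0,0],1],
    [[0,0,0],[0,0,0],1],
    [[0,0,0],[0,0,0],1],
    [[0,0,0],[0,0,0],1],
    [[0,0,0],[0,0,0],1],
  ],
)

```text
clock: 11.9
tool_pos: [0.502, -0.016, 0.2937]
eef_rot: [0.045, 0.965, -0.191, 0.174]
contact_force: [0.0, -0.8, -7.6]
opening: 0.175
finger_force: 55.0
```

Run:
```python
from h import *
a=r.snapshot("top"); b=r.snapshot("side")
f=lambda d,x,y,w,h,k:cv2.resize(d["image"][y:y+h,x:x+w,::-1],(w*k,h*k),interpolation=cv2.INTER_CUBIC)
p=proj(a,[.46,.03,.23]).astype(int); q=proj(b,[.46,.03,.23]).astype(int)
print(p,q)
cv2.imwrite("pics/c7.png",np.hstack([f(a,p[0]-48,p[1]-55,98,148,4)[:592],f(b,q[0]-50,q[1]-60,100,148,4)[:592]]))
s=r.get_state();print(s["tool_pos"],R.from_quat(s["eef_rot"]).as_matrix().round(3),s["opening"],s["contact_force"])
```

```text
[262 213] [263 165]
[ 0.50201701 -0.0159886   0.29373725] [[-0.935  0.154  0.319]
 [ 0.021  0.923 -0.385]
 [-0.353 -0.353 -0.866]] 0.1793058469895612 [ 0.61287281 -0.17069495 -6.93513451]
```

View pics/c7.png

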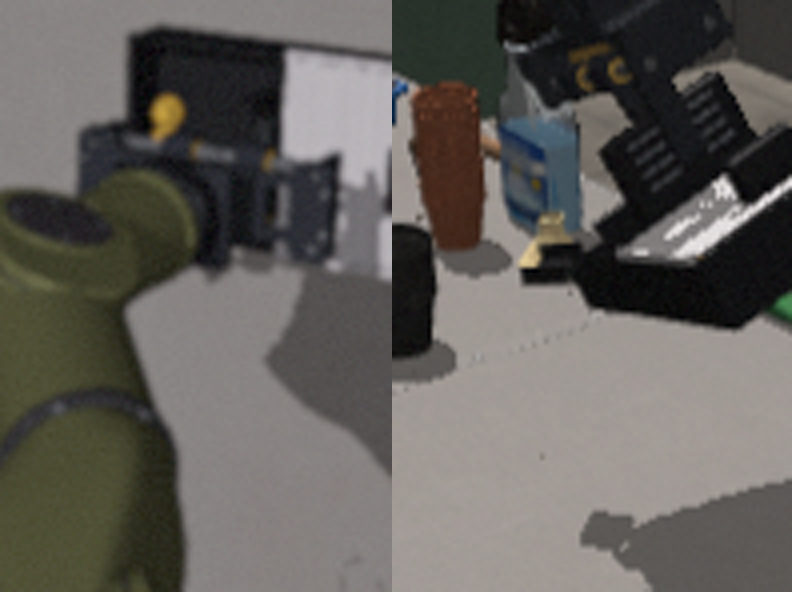

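The left crop shows one plug near (168,115) and another just below it. They are queued along the +y wall and not yet gathered. I'll locate the visible one in the tote frame.

```bash
cat >> h.py <<'E'
def totepose():
    s=r.get_state(); M=R.from_quat(s["eef_rot"]).as_matrix(); T=M@np.diag([-1,1,-1]); return T,np.array(s["tool_pos"])-T@[0,0,.0744]
def onfloor(d,u,v,z):
    T,o=totepose(); P=np.array(d["pose"]); C=T.T@(P[:3,3]-o); w=T.T@P[:3,:3]@np.array([(u-d["cx"])/d["fx"],-(v-d["cy"])/d["fy"],-1]); return C+w*(z-C[2])/w[2]
E
python3 - <<'E'
from h import *
d=r.snapshot("top"); T,o=totepose(); print("origin",o)
for u,v in((168,115),(157,131)): print(onfloor(d,262-48+u/4,213-55+v/4,.016))
c=lambda p:(proj(d,o+T@np.array(p))-[214,158])*4
print(c([.075,.12,.05]),c([-.071,.116,.004]),c([-.06,.105,.016]))
E
```

```text
origin [ 0.52572043 -0.04458042  0.22929352]
[0.00865889 0.0996087  0.016     ]
[-0.00524771  0.10846305  0.016     ]
[126.98235201  33.81032006] [152.16292633 207.44266452] [158.66645253 199.71069107]
```

The visible plug is at tote (9,100) mm, so the plugs are strung along the +y wall. I'll rock the tilt to bunch them, and first work out the relative rotation vectors.

```bash
cat >> h.py <<'E'
def rel(t1,t2,yaw=0):
    f=lambda t:R.from_rotvec([t[0],-t[1],0],degrees=True)
    return (f(t1).inv()*f(t2)).as_rotvec(degrees=True).round(1)
def blobs(n):
    d=r.snapshot(n); h=cv2.cvtColor(d["image"],cv2.COLOR_RGB2HSV)
    m=cv2.inRange(h,(18,120,60),(33,255,255)); k,_,st,ce=cv2.connectedComponentsWithStats(m)
    T,o=totepose(); out=[]
    for i in range(1,k):
        if st[i,4]<4: continue
        f=onfloor(d,*ce[i],.014)
        if abs(f[0])<.085 and -.01<f[1]<.13: print(n,ce[i].round(1),st[i].tolist(),(f[:2]*1000).round())
E
python3 - <<'E'
from h import *
for t in((12,26),(4,29),(-4,29),(-9,28)): print(t,rel((21.2,21.2),t))
blobs("top");blobs("side")
E
```

```text
(12, 26) [-8.8 -4.6  2.5]
(4, 29) [-16.5  -7.5   4.5]
(-4, 29) [-24.3  -7.5   6. ]
(-9, 28) [-29.2  -6.6   6.8]
top [255.1 186.2] [251, 181, 9, 12, 81] [ 10. 104.]
top [281.2 196. ] [281, 195, 2, 3, 4] [-9. 15.]
```

Call:
carry_out(
  rows=[
    [[0,0,0],[-4.4,-2.3,1.2],1],
    [[0,0,0],[-8.8,-4.6,2.5],1],
    [[0,0,0],[-12.6,-6,3.5],1],
    [[0,0,0],[-16.5,-7.5,4.5],1],
    [[0,0,0],[-20.4,-7.5,5.2],1],
    [[0,0,0],[-24.3,-7.5,6],1],
    [[0,0,0],[-29.2,-6.6,6.8],1],
    [[0,0,0],[-29.2,-6.6,6.8],1],
    [[0,0,0],[-29.2,-6.6,6.8],1],
    [[0,0,0],[-29.2,-6.6,6.8],1],
  ],
)

```text
clock: 13.15
tool_pos: [0.5015, -0.0182, 0.2933]
eef_rot: [0.047, 0.966, 0.065, 0.245]
contact_force: [-0.1, 0.6, -5.8]
opening: 0.178
finger_force: 55.0
```

Run:
```python
from h import *
blobs("top");blobs("side")
s=r.get_state();print(s["q"].round(2),s["tool_pos"],R.from_quat(s["eef_rot"]).as_matrix()[2].round(3))
for t in((4,29),(12,26),(18,23),(21.2,21.2),(26,15),(28,10)): print(t,rel((-9,28),t))
```

```text
top [243.3 198.9] [237, 187, 14, 22, 207] [-38.  97.]
top [270.3 215.4] [267, 213, 7, 5, 23] [-84.   8.]
side [275.1 136.7] [274, 134, 3, 6, 7] [ 18. 120.]
side [263.9 157.1] [256, 149, 15, 19, 140] [-50.  81.]
[ 0.32  0.34 -0.42  2.3   1.33  0.06  0.12] [ 0.50166203 -0.01685137  0.29345344] [-0.468  0.148 -0.871]
(4, 29) [12.5 -1.  -3.2]
(12, 26) [20.2  2.  -4.9]
(18, 23) [26.1  4.8 -6.1]
(21.2, 21.2) [29.2  6.6 -6.8]
(26, 15) [34.1 12.6 -7.5]
(28, 10) [36.1 17.6 -7.6]
```

Call:
carry_out(
  rows=[
    [[0,0,0],[4,0,-1],1],
    [[0,0,0],[8,-0.5,-2],1],
    [[0,0,0],[12.5,-1,-3.2],1],
    [[0,0,0],[16.5,0.5,-4],1],
    [[0,0,0],[20.2,2,-4.9],1],
    [[0,0,0],[23,3.4,-5.5],1],
    [[0,0,0],[26.1,4.8,-6.1],1],
    [[0,0,0],[29.2,6.6,-6.8],1],
    [[0,0,0],[29.2,6.6,-6.8],1],
    [[0,0,0],[29.2,6.6,-6.8],1],
    [[0,0,0],[29.2,6.6,-6.8],1],
    [[0,0,0],[29.2,6.6,-6.8],1],
  ],
)

```text
clock: 14.45
tool_pos: [0.5016, -0.0167, 0.2939]
eef_rot: [0.046, 0.965, -0.191, 0.174]
contact_force: [0.8, -0.4, -6.6]
opening: 0.175
finger_force: 55.0
```

Run:
```python
from h import *
blobs("top");blobs("side")
s=r.get_state();print(s["q"].round(2),R.from_quat(s["eef_rot"]).as_matrix()[2].round(3))
```

```text
top [253.6 190.5] [252, 189, 4, 4, 11] [ -5. 109.]
[-0.15  0.42 -0.33  2.15  1.04  0.76  0.19] [-0.354 -0.353 -0.866]
```

Call:
carry_out(
  rows=[
    [[0,0,0],[-0.9,-0.9,-2.2],1],
    [[0,0,0],[-2.1,-2.1,-5.2],1],
    [[0,0,0],[-3.9,-3.9,-9.5],1],
    [[0,0,0],[-5.7,-5.7,-13.9],1],
    [[0,0,0],[-7.4,-7.4,-18.2],1],
    [[0,0,0],[-9.2,-9.2,-22.5],1],
    [[0,0,0],[-11,-11,-26.8],1],
    [[0,0,0],[-12.7,-12.7,-31.2],1],
    [[0,0,0],[-14.1,-14.1,-34.6],1],
    [[0,0,0],[-14.1,-14.1,-34.6],1],
    [[0,0,0],[-14.1,-14.1,-34.6],1],
  ],
)

```text
clock: 15.65
tool_pos: [0.5015, -0.0165, 0.2937]
eef_rot: [-0.286, 0.923, -0.121, 0.229]
contact_force: [0.8, 0.1, -6.2]
opening: 0.18
finger_force: 55.0
```

Run:
```python
from h import *
blobs("top");blobs("side")
s=r.get_state();print(s["q"].round(2),s["tool_pos"],R.from_quat(s["eef_rot"]).as_matrix().round(3))
```

```text
top [254.2 208.5] [251, 206, 7, 6, 33] [ -7. 103.]
top [258.7 217.9] [257, 217, 4, 3, 9] [-41. 110.]
side [262.9 172.1] [259, 168, 9, 9, 51] [-19. 102.]
[ 0.08  0.33 -0.35  2.32  1.55  0.31  0.48] [ 0.5019697  -0.01563003  0.29377428] [[-0.73  -0.474  0.491]
 [-0.585  0.806 -0.091]
 [-0.353 -0.353 -0.866]]
```

Call:
carry_out(
  rows=[
    [[0,0,0],[-0.9,-0.9,-2.2],1],
    [[0,0,0],[-2.1,-2.1,-5.2],1],
    [[0,0,0],[-3.9,-3.9,-9.5],1],
    [[0,0,0],[-5.3,-5.3,-13],1],
    [[0,0,0],[-5.3,-5.3,-13],1],
    [[0,0,0],[-5.3,-5.3,-13],1],
  ],
)

```text
clock: 16.35
tool_pos: [0.5021, -0.0159, 0.2937]
eef_rot: [-0.404, 0.877, -0.09, 0.243]
contact_force: [0.1, 0.5, -7.4]
opening: 0.177
finger_force: 55.0
```

Run:
```python
from h import *
blobs("top");blobs("side")
s=r.get_state();print(s["q"].round(2),s["tool_pos"],R.from_quat(s["eef_rot"]).as_matrix().round(3))
T,o=totepose();f=[]
for n in("top","side"):
    d=r.snapshot(n);p=proj(d,o+T@[-.02,.09,.03]).astype(int);print(n,p)
    c=d["image"][p[1]-35:p[1]+35,p[0]-25:p[0]+25,::-1]; f.append(cv2.resize(c,(400,560),interpolation=cv2.INTER_CUBIC))
    for x in(-60,-38,-16): print(x,((proj(d,o+T@[x/1000,.105,.014])-p+[25,35])*8).round())
    print("corner",((proj(d,o+T@[-.071,.116,.004])-p+[25,35])*8).round())
cv2.imwrite("pics/c8.png",np.hstack(f))
```

```text
top [257.1 214.5] [254, 211, 8, 8, 44] [ -8. 102.]
top [265.3 223.4] [264, 221, 4, 6, 18] [-48. 108.]
side [259.6 176.7] [256, 171, 9, 14, 77] [-25. 103.]
[ 0.21  0.33 -0.36  2.33  1.77  0.13  0.6 ] [ 0.5020899  -0.01527974  0.2937655 ] [[-0.554 -0.667  0.498]
 [-0.754  0.656  0.04 ]
 [-0.353 -0.353 -0.866]]
top [262 216]
-60 [255. 351.]
-38 [213. 318.]
-16 [171. 284.]
corner [257. 375.]
side [261 170]
-60 [181. 410.]
-38 [184. 362.]
-16 [186. 315.]
corner [164. 460.]
```

View pics/c8.png

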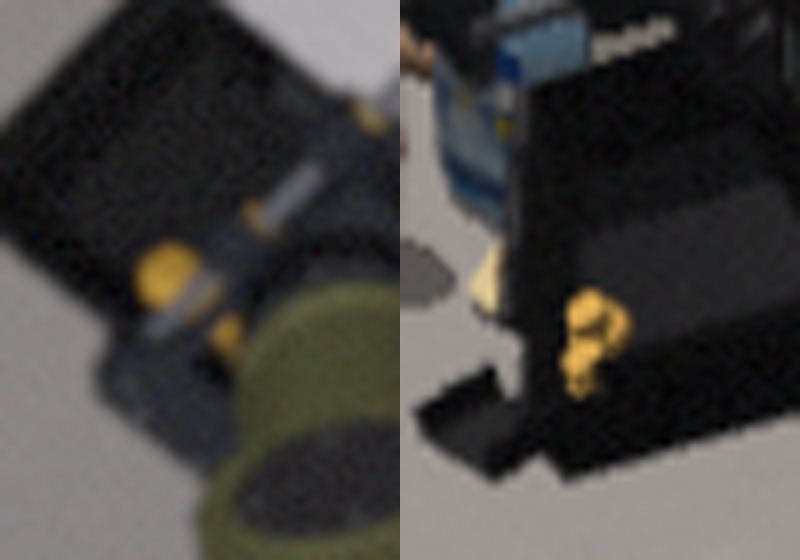

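The side crop shows plugs at x of about -16 and -38 mm along the +y wall, with the corner itself hidden behind the near wall. The rest must be in the corner or along the -x wall. I'll yaw back, then rock toward +y to pull in any straggler on the -x wall.

Call:
carry_out(
  rows=[
    [[0,0,0],[0.9,0.9,2.2],1],
    [[0,0,0],[2.1,2.1,5.2],1],
    [[0,0,0],[3.9,3.9,9.5],1],
    [[0,0,0],[5.7,5.7,13.9],1],
    [[0,0,0],[7.4,7.4,18.2],1],
    [[0,0,0],[9.2,9.2,22.5],1],
    [[0,0,0],[11,11,26.8],1],
    [[0,0,0],[12.7,12.7,31.2],1],
    [[0,0,0],[14.1,14.1,34.6],1],
    [[0,0,0],[15.5,15.5,38],1],
    [[0,0,0],[16.3,16.3,40],1],
    [[0,0,0],[16.3,16.3,40],1],
  ],
)

```text
clock: 17.75
tool_pos: [0.5027, -0.0146, 0.2938]
eef_rot: [-0.029, 0.966, -0.177, 0.189]
contact_force: [-0.2, 0.3, -6.6]
opening: 0.18
finger_force: 55.0
```

Run:
```python
from h import *
for a,b in (((21.2,21.2),(25,17)),((21.2,21.2),(29,10)),((29,10),(21.2,21.2)),((29,10),(12,28)),((12,28),(21.2,21.2))): print(a,b,rel(a,b))
blobs("top");blobs("side");s=r.get_state();print(s["q"].round(2))
```

```text
(21.2, 21.2) (25, 17) [ 3.6  4.  -1.4]
(21.2, 21.2) (29, 10) [ 7.5 10.7 -3.4]
(29, 10) (21.2, 21.2) [ -7.5 -10.7   3.4]
(29, 10) (12, 28) [-16.3 -17.3   5.9]
(12, 28) (21.2, 21.2) [ 8.8  6.5 -2.9]
top [252.4 194. ] [250, 192, 6, 5, 17] [ -4. 107.]
side [272.7 165.4] [271, 164, 5, 5, 16] [ -8. 116.]
[-0.12  0.39 -0.33  2.2   1.13  0.66  0.26]
```

Call:
carry_out(
  rows=[
    [[0,0,0],[1.8,2,-0.7],1],
    [[0,0,0],[3.6,4,-1.4],1],
    [[0,0,0],[5.5,7.3,-2.4],1],
    [[0,0,0],[7.5,10.7,-3.4],1],
    [[0,0,0],[7.5,10.7,-3.4],1],
    [[0,0,0],[7.5,10.7,-3.4],1],
    [[0,0,0],[7.5,10.7,-3.4],1],
    [[0,0,0],[7.5,10.7,-3.4],1],
    [[0,0,0],[7.5,10.7,-3.4],1],
  ],
)

```text
clock: 18.75
tool_pos: [0.5017, -0.0164, 0.294]
eef_rot: [-0.028, 0.964, -0.247, 0.094]
contact_force: [-0.3, 0.0, -6.3]
opening: 0.173
finger_force: 55.0
```

Call:
carry_out(
  rows=[
    [[0,0,0],[-2,-2.2,0.7],1],
    [[0,0,0],[-4,-4.2,1.4],1],
    [[0,0,0],[-6,-6.3,2.2],1],
    [[0,0,0],[-8,-8.5,2.9],1],
    [[0,0,0],[-11,-11.7,4],1],
    [[0,0,0],[-14,-14.8,5],1],
    [[0,0,0],[-16.3,-17.3,5.9],1],
    [[0,0,0],[-16.3,-17.3,5.9],1],
    [[0,0,0],[-16.3,-17.3,5.9],1],
    [[0,0,0],[-16.3,-17.3,5.9],1],
    [[0,0,0],[-16.3,-17.3,5.9],1],
  ],
)

```text
clock: 19.85
tool_pos: [0.5027, -0.0153, 0.2939]
eef_rot: [-0.029, 0.964, -0.097, 0.245]
contact_force: [0.7, -0.1, -6.9]
opening: 0.172
finger_force: 55.0
```

Run:
```python
from h import *
blobs("top");blobs("side");s=r.get_state();print(s["q"].round(2),R.from_quat(s["eef_rot"]).as_matrix()[2].round(3))
# which floor spots are visible as dark tote vs occluded: print expected pixels of -x wall slots
d=r.snapshot("top");e=r.snapshot("side");T,o=totepose()
for y in(15,35,55,77,100):
    out=[y]
    for D in(d,e):
        p=proj(D,o+T@[-.060,y/1000,.014]).round().astype(int); out+=[p.tolist(),D["image"][p[1],p[0]].tolist()]
    print(out)
```

```text
top [248.9 194.7] [245, 190, 9, 10, 69] [-14. 104.]
top [253.9 209.2] [249, 207, 11, 6, 49] [-62.  92.]
side [270.1 163.2] [264, 157, 13, 13, 93] [-27.  98.]
[-0.05  0.34 -0.28  2.31  1.45  0.4  -0.01] [-0.466 -0.2   -0.862]
[15, [279, 209], [41, 46, 51], [279, 176], [10, 13, 11]]
[35, [272, 209], [18, 18, 20], [275, 175], [9, 7, 7]]
[55, [266, 209], [18, 17, 25], [271, 173], [14, 13, 11]]
[77, [259, 209], [122, 94, 39], [267, 172], [15, 13, 13]]
[100, [252, 209], [139, 111, 45], [262, 171], [11, 13, 10]]
```

Run:
```python
from h import *
d=r.snapshot("top");e=r.snapshot("side");T,o=totepose()
for nm,D in(("top",d),("side",e)):
    C=T.T@(np.array(D["pose"])[:3,3]-o)
    for y in(15,35,55,77):
        p=np.array([-.060,y/1000,.016]); w=(C-p)/(C-p)[2]
        print(nm,y,[(z,((p+w*(z/1000-.016))[:2]*1000).round().tolist()) for z in(50,138,200,300)])
h=cv2.cvtColor(d["image"],cv2.COLOR_RGB2HSV); print(d["image"][203:216,246:284:2].max(2))
```

```text
top 15 [(50, [-45.0, 8.0]), (138, [-6.0, -11.0]), (200, [21.0, -24.0]), (300, [65.0, -45.0])]
top 35 [(50, [-45.0, 27.0]), (138, [-6.0, 7.0]), (200, [21.0, -7.0]), (300, [65.0, -30.0])]
top 55 [(50, [-45.0, 47.0]), (138, [-6.0, 25.0]), (200, [21.0, 10.0]), (300, [65.0, -14.0])]
top 77 [(50, [-45.0, 68.0]), (138, [-6.0, 45.0]), (200, [21.0, 29.0]), (300, [65.0, 3.0])]
side 15 [(50, [-82.0, -40.0]), (138, [-140.0, -183.0]), (200, [-180.0, -284.0]), (300, [-245.0, -446.0])]
side 35 [(50, [-82.0, -22.0]), (138, [-140.0, -168.0]), (200, [-180.0, -271.0]), (300, [-245.0, -437.0])]
side 55 [(50, [-82.0, -3.0]), (138, [-140.0, -153.0]), (200, [-180.0, -258.0]), (300, [-245.0, -428.0])]
side 77 [(50, [-82.0, 18.0]), (138, [-140.0, -136.0]), (200, [-180.0, -244.0]), (300, [-245.0, -418.0])]
[[ 44  78 129  92  48  53  55  52  48  48  49  55  44  53  48  43  47  48
   46]
 [ 52  72 117  75  42  38  42  46  45  43  46  43  31  37  27  29  38  45
   49]
 [ 45  50  74  47  43  43  43  52  55  50  41  38  40  36  33  34  32  39
   47]
 [ 54  50  63  59  61  68  63  54  53  48  46  41  36  42  42  45  33  41
   51]
 [ 52  59 112  98  96 118 106  47  48  39  37  34  27  40  54  51  45  42
   44]
 [ 51  68 150 136 128 162 152  56  34  27  23  26  26  38  49  48  46  48
   42]
 [ 50  72 172 150 133 182 172  63  25  21  24  19  20  29  29  46  48  48
   42]
 [ 51  70 167 136 110 179 162  52  23  20  28  23  20  18  20  38  47  50
   43]
 [ 50  59 136  99  69 147 129  35  19  31  29  33  35  28  24  27  47  54
   44]
 [ 50  39  82  51  34  85  71  30  32  35  35  36  43  43  24  15  41  52
   48]
 [ 54  42  28  23  21  26  33  43  46  50  50  40  42  46  22  25  33  47
   47]
 [ 57  50  24  39  41  31  49  67  70  65  64  59  50  47  34  21  23  45
   51]
 [ 51  49  35  57  66  45  70  80  84  79  85  81  66  46  38  34  25  30
   49]]
```

Two plugs sit in the corner along the -x wall, at y of about 105 and 83 mm. The others are along the +y wall out to x of about -15 mm, and no straggler is visible. I'll go back to the 30° diagonal and hold.

Call:
carry_out(
  rows=[
    [[0,0,0],[2,1.5,-0.7],1],
    [[0,0,0],[4,3,-1.3],1],
    [[0,0,0],[6,4.5,-2],1],
    [[0,0,0],[7.5,5.5,-2.5],1],
    [[0,0,0],[8.8,6.5,-2.9],1],
    [[0,0,0],[8.8,6.5,-2.9],1],
    [[0,0,0],[8.8,6.5,-2.9],1],
    [[0,0,0],[8.8,6.5,-2.9],1],
    [[0,0,0],[8.8,6.5,-2.9],1],
    [[0,0,0],[8.8,6.5,-2.9],1],
    [[0,0,0],[8.8,6.5,-2.9],1],
    [[0,0,0],[8.8,6.5,-2.9],1],
  ],
)

```text
clock: 21.35
tool_pos: [0.502, -0.0161, 0.2938]
eef_rot: [-0.029, 0.965, -0.178, 0.189]
contact_force: [-0.1, -0.3, -6.3]
opening: 0.175
finger_force: 55.0
```

Run:
```python
from h import *
blobs("top");blobs("side");s=r.get_state();print(s["tool_pos"],R.from_quat(s["eef_rot"]).as_matrix()[2].round(3),abs(s["qd"]).max(),s["finger_force"],totepose()[1])
# tote slip check: lip region predicted vs board yaw; yellow outside tote on bench
d=r.snapshot("top");h=cv2.cvtColor(d["image"],cv2.COLOR_RGB2HSV);m=cv2.inRange(h,(18,120,60),(33,255,255))
k,_,st,ce=cv2.connectedComponentsWithStats(m);print([(ce[i].round().tolist(),int(st[i,4])) for i in range(1,k) if st[i,4]>6])
```

```text
top [253.  194.1] [251, 193, 5, 4, 14] [ -4. 106.]
side [272.9 165.4] [271, 164, 5, 4, 14] [ -8. 116.]
[ 0.50199917 -0.01601267  0.29374705] [-0.354 -0.354 -0.866] 0.002912655829389945 54.983088076114655 [ 0.52983379 -0.04077482  0.22934651]
[([253.0, 194.0], 11)]
```

```bash
python3 -c "
from plant import r
print(r.finish_job())"
```

```text
the job is handed in; nothing more can be done
None
```

I slid the cover fully shut and handed in the tote held still, middle about 25 cm up and tilted 30° toward the lip corner; the camera views put the plugs bunched there with nothing spilled, but the gripper and wall hid part of the corner, so I never saw all five at once.

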